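# Start the port plug in the source housing

## Robot

A 7-joint arm with a two-finger parallel gripper is mounted at the origin on the work surface. World frame = base frame: x ahead of the robot, y to its left, z up, the work surface at z = 0. Lengths are in mm, angles in rad, forces in N, time in s.
With the tool pointing down it reaches from about 400 to 875 mm from the base axis. Payload 4.4 kg.
Tool frame: the origin (TCP) lies on the centre line of the jaws, within the pads' length; the fingertips stand 19 mm ahead of it and the grasp point (between the pads) is the TCP; z points along the fingers, y is the line along which they close (so a half turn about z gives the same grasp; the last joint's range is limited). The gripper opens to 85 mm and grips with 20 to 120 N. Pads are 22 mm wide; open, the fingers measure 114 mm over their backs; the gripper's body (76 mm by 85 mm) begins 54 mm behind the grasp point. The pads swing forward as they close: fully open they stand 13 mm farther back than shut.
Start: joints at [-1.212, 0.628, 0.038, 1.517, -0.027, 0.996, -0.02], TCP at [267.869, 592.253, 250.313] pointing down, gripper open.
Joint ranges: [-3.06, 3.06], [-0.37, 2.12], [-1.25, 1.32], [0.18, 2.47], [-1.1, 4.24], [0.23, 1.98], [-2.94, 2.94]. Speed limits (rad/s): [2.57, 2.57, 3.14, 3.14, 3.14, 3.14, 3.14].

## Interface

Orientations are given as [roll, pitch, yaw] about the fixed x, y, z axes, in that order (R = Rz(yaw) Ry(pitch) Rx(roll)).
In Python, from cell import ctrl, viewer, silhouettes gives the robot as it stands.
- The arm moves only by the shell command python3 -m creep 'ROWS'. ROWS is JSON, a list of rows, each an object with "jaw": the gripper command: -1 is shut, 1 is fully open, values between are in proportion; "xyz": the shift along the tool's x, y, z in mm, a list of three; "angular": the turn, a rotation vector about the tool's x, y, z in rad, a list of three. In form: [{"jaw": jaw, "xyz": [tx, ty, tz], "angular": [rx, ry, rz]}, ...]. A call has 1 to 12 rows; each row is the pose to reach, as a shift and turn from the pose commanded when the call began, along the tool's axes at that moment; what a row does not reach only later rows make up. A row lasts 1/8 s, in which the tool goes at most 62.5 mm and 10.7 degrees, less where a joint would pass 70% of its speed; a pose out of reach is approached as far as the arm can. A call with a gripper value outside its range is refused whole. The fingers move at their own pace and stop on an object; the grip force is fixed at half the most. Time passes only in rows, so rows that repeat a pose let the fingers close. It gives the time, the measured TCP pose, the force, the opening and the grip force at its end, in the units of the state.
- ctrl.read_state(): the state, without advancing time (a new reading comes with each control period).
- viewer.get_image(name): name is "scene" or "top" or "wrist"; returns (picture, depth): 480x640x3 uint8, red, green, blue; 480x640 float32, mm along the optical axis (not along the pixel's ray), 0 where there is no reading.
- viewer.camera_model(name): a dict with "fx", "fy", "cx", "cy" (pixels), "T" (4x4, takes a point from camera to world coordinates). Camera axes: x right, y down, z forward; pixel columns grow to the right and rows downward; lengths in mm; the calibration is good to about 2 mm. A picture is of the moment at which its call begins: read the wrist's pose just before it. camera_model takes no time and is no camera call; for the wrist camera it gives the pose at the moment of the call.
- ctrl.finish_job(): hands the job in; it is judged then, once.
Trained networks look in the newest picture that a camera, given by its name, has taken for a name from the list of things; names that differ only in an ending like _2 or _b are one class to them, and where a whole thing is asked for, a point or a joint stands for the part that bears it (a point fixed in the world has none). Each returns a list of dicts, best first, with "score" (0 to 1); they miss things now and then, are a little off and sometimes report something else, mostly with a low value. They report only what shows in the picture. A call takes as long as a camera call. They do not tell look-alikes from the thing itself.
- silhouettes(camera, target): "pixels" (480x640 bool, what is visible of it) and "xy" ([column, row] in pixels, amid what is visible of it).
The state is a dict: "clock": time; "qpos": joint angles; "qd": joint speeds; "tau": joint torques, N m; "eef_pos": TCP position; "tool_rot": TCP orientation; "force": force on the tool from outside, world axes, zero at the start; "torque": the same for the moment, N m; "width": finger opening in mm; "gripper_force": force on a finger pad.
Only numpy, scipy, OpenCV 4.12 (cv2) and the standard library are available. Lean on these libraries where they do the work, as an engineer would, in place of code of your own. Each camera call takes 0.05 s, during which the arm holds its last target. There are 200 camera calls.

## Task

Pick the one plug whose shank fits the threaded port (the middle one of the three shank thicknesses) and stand it upright in the port with its two lugs resting on the flat lands of the rim. Keeping it in the port, turn it backward (anticlockwise seen from above) until it drops into the thread, then screw it forward (clockwise) one turn, and finish while still gripping its head: do not let go at the end and do not wind it to the bottom. Leave the other two plugs, the bottle and the cone cover alone.

Things in the scene. Friction and masses are not known exactly. Their poses are not given: they have to be found in the camera images.
- plug_right: The plug to use. All three plugs start upright on the bench, head up, in random order. 72 mm high, about 90 g. Blue round knurled head 36 mm diameter from 48 to 72 mm above the foot; steel shank 22 mm diameter below, foot chamfered 3 x 5 mm. Origin: centre of the foot; z up its axis; x along its two lugs (half a turn looks the same). A white line on top of the head runs along x.
- plug_head (a point): On the axis of the right plug at mid height of its head, 60 mm above the foot, 12 mm below its top; axes as the plug.
- plug_lugs (a point): Middle of the right plug's cross pin, on its axis 16 mm above the foot. The pin is 4 mm thick and lies along the plug's x; its ends stick out of the shank as two lugs to 16 mm from the axis.
- plug_thin: Look-alike plug, same head and height, shank only 16 mm diameter: too small. Origin at its foot.
- plug_thick: Look-alike plug, same head and height, shank 28 mm diameter: too big to enter. Origin at its foot.
- port: Fixed aluminium block 150 x 120 x 35 mm with a steel threaded boss, 45 mm outer diameter, standing 43 mm high on its middle; bore for a 24 mm shank. Origin: centre of the block's underside, z up, x along the two gaps in the boss rim (yellow dashes on the block and boss point at them).
- port_mouth (a point): Centre of the bore at the height of the rim's two flat lands, 78 mm above the bench; axes as the port. With the lugs on the lands (lugs about 35 to 135 degrees clockwise, seen from above, of the gap direction) the plug's foot is 14 mm below this point. Turned clockwise there the lugs meet the stop teeth; turned anticlockwise they reach the gaps.
- port_gap (a point): Middle of one of the two rim gaps, on the port's +x, 15 mm from the bore axis, at land height; the other is opposite. From here clockwise seen from above: gap to 25 degrees, flat land to 143, red stop tooth 5 mm high to 155, then the other gap (50 degrees wide). In a gap the plug sinks 6 mm if let down: foot 20 mm (19 to 21) below port_mouth.
- port_bottom (a point): Floor of the bore, on its axis, 43 mm below port_mouth. From the drop the thread is right-hand, two-start, 16 mm lead: turning clockwise takes the plug down 16 mm per turn, with 1 mm of vertical play, and it stays put when released. One turn past the drop its foot is about 36 mm below port_mouth.
- bottle: Glass bottle with blue cap, 60 mm diameter, 130 mm high, bystander. Origin at its foot.
- cone_cover: Low conical steel cover, 90 mm diameter, 26 mm high, bystander. Origin at its underside.
Things that resemble listed ones, but are neither listed nor needed, are in the scene too. What is shaped like the plug_right but green is not meant.

How it is judged:
By the outcome, as a careful person would: the job done as asked, in the order asked, and still so for the second after the job is handed in, while the arm keeps its last pose, push and grip.
It also fails if it takes over 72 s, if anything falls off the work surface, if the arm or the gripper's body presses on something with over 40 N, if the wrist force passes 120 N, or if a joint passes its speed limit or range.

## Working session

There is one attempt and no reset: what is moved stays moved. The work goes in short steps, Python scripts to look and compute and a shell command to move; the robot and the scene stay as the last step left them, time stands still between calls to the robot, and variables do not carry over. Pictures are saved under pics/ and viewed, at most 10 in all, crops included, and the job is handed in when it is done.

```bash
mkdir -p pics; ls
cat > h.py <<'E'
import numpy as np,cv2
from cell import ctrl,viewer,silhouettes
def cloud(name):
    m=viewer.camera_model(name); im,d=viewer.get_image(name)
    v,u=np.mgrid[0:480,0:640]
    P=np.stack([(u-m['cx'])/m['fx']*d,(v-m['cy'])/m['fy']*d,d,np.ones_like(d)],-1)@m['T'].T
    P[d==0]=np.nan
    return im,d,P[...,:3],m
def save(n,im): cv2.imwrite('pics/'+n,im[...,::-1])
E
python3 - <<'E'
from h import *
s=ctrl.read_state(); print({k:np.round(v,3).tolist() for k,v in s.items()})
for c in('top','scene'):
    im,d,P,m=cloud(c); save(c+'1.png',im); print(c,np.round(m['T'],3).tolist(),m['fx'])
    for n in('plug_right','port','bottle','cone_cover'):
        for r in silhouettes(c,n):
            q=P[r['pixels']]; q=q[~np.isnan(q[:,0])]
            if len(q)==0: continue
            print(n,round(r['score'],2),np.round(r['xy']),len(q),'med',np.round(np.median(q,0)),'top',np.round(np.median(q[q[:,2]>np.percentile(q[:,2],90)-3],0)))
E
```

```text
pics
{'clock': 0.0, 'qpos': [-1.212, 0.629, 0.038, 1.518, -0.027, 0.996, -0.02], 'qd': [-0.001, 0.001, 0.001, 0.002, 0.0, 0.001, -0.0], 'tau': [0.0, -56.34, 1.226, -19.346, 0.011, 0.01, 0.0], 'eef_pos': [267.612, 591.689, 249.365], 'tool_rot': [-3.14, 0.0, 2.717], 'force': [0.936, 0.083, 0.177], 'torque': [0.043, -0.021, 0.005], 'gripper_force': 0.0, 'width': 85.305}
top [[-0.006, -0.997, 0.079, 493.89], [-0.999, 0.003, -0.034, -26.288], [0.033, -0.079, -0.996, 974.643], [0.0, 0.0, 0.0, 1.0]] 445.5168190839116
plug_right 0.83 [186. 202.] 323 med [640. 201.  72.] top [642. 205.  73.]
plug_right 0.83 [176. 168.] 313 med [714. 231.  71.] top [718. 234.  73.]
plug_right 0.83 [147. 183.] 340 med [678. 290.  71.] top [681. 293.  73.]
plug_right 0.6 [221. 168.] 296 med [716. 131.  72.] top [718. 133.  73.]
port 0.76 [329. 250.] 4152 med [541. -87.  36.] top [542. -88.  38.]
bottle 0.72 [451. 178.] 999 med [ 686. -337.   88.] top [ 694. -349.  131.]
cone_cover 0.78 [461. 313.] 1273 med [ 415. -369.   11.] top [ 415. -371.   21.]
scene [[-0.879, 0.268, -0.394, 981.599], [0.476, 0.513, -0.714, 772.448], [0.01, -0.815, -0.579, 737.842], [0.0, 0.0, 0.0, 1.0]] 500.7442659956624
plug_right 0.98 [342. 379.] 559 med [685. 302.  68.] top [682. 297.  72.]
plug_right 0.9 [280. 330.] 445 med [722. 144.  63.] top [720. 138.  72.]
plug_right 0.84 [334. 338.] 570 med [645. 213.  62.] top [643. 206.  72.]
plug_right 0.6 [305. 365.] 590 med [722. 243.  66.] top [719. 238.  72.]
port 0.83 [312. 253.] 2817 med [558. -64.  35.] top [545. -78.  74.]
bottle 0.76 [216. 208.] 984 med [ 699. -330.   66.] top [ 697. -342.  128.]
cone_cover 0.9 [306. 196.] 403 med [ 425. -357.    9.] top [ 419. -365.   20.]
```

Run:
```python
import cv2,numpy as np
t=cv2.imread('pics/top1.png');s=cv2.imread('pics/scene1.png')
a=cv2.resize(s[300:420,250:380],None,fx=4.6,fy=4.6,interpolation=cv2.INTER_CUBIC)
cv2.imwrite('pics/a.png',a)
b=cv2.resize(t[140:230,120:250],(400,277),interpolation=cv2.INTER_CUBIC);c=cv2.resize(t[200:300,270:390],(400,333),interpolation=cv2.INTER_CUBIC)
cv2.imwrite('pics/b.png',np.hstack([np.vstack([b,np.zeros((56,400,3),np.uint8)]),c]))
```

```text
(no output)
```

View pics/a.png

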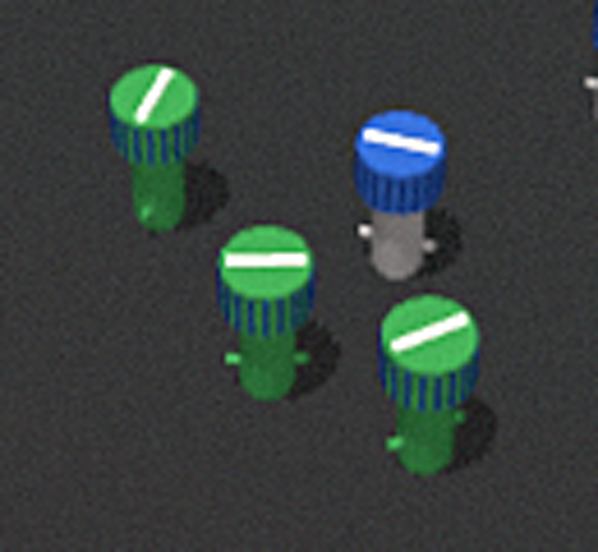

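View pics/b.png

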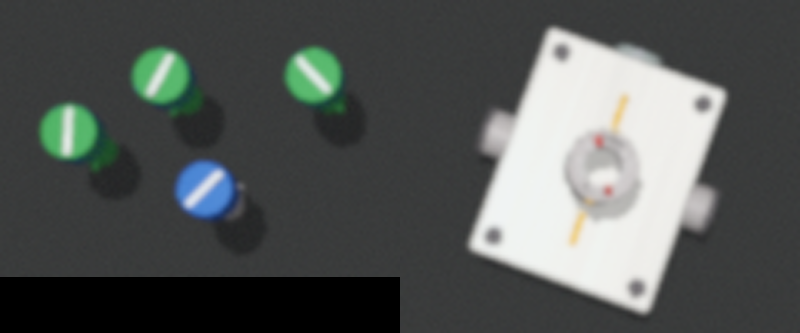

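The crops show one blue plug at (~337,335) among green decoys, with another blue one at the right edge (~380,305). The port's yellow dashes are visible in the top view. I need the full pictures to find the other plugs.

View pics/scene1.png

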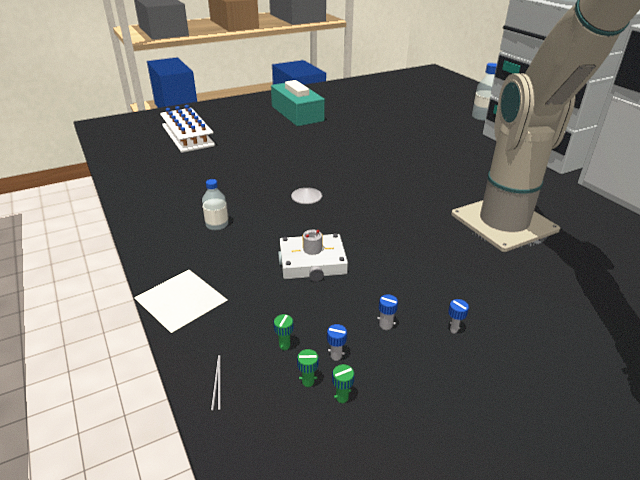

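Run:
```python
from h import *
for c in('top','scene'):
    im,d,P,m=cloud(c)
    hsv=cv2.cvtColor(im,cv2.COLOR_RGB2HSV)
    M=((hsv[...,0]>100)&(hsv[...,0]<125)&(hsv[...,1]>120)&(hsv[...,2]>60)).astype(np.uint8)
    n,l,st,ce=cv2.connectedComponentsWithStats(M)
    for i in range(1,n):
        if st[i,4]>60:
            q=P[l==i]; q=q[~np.isnan(q[:,0])]; q=q[q[:,2]>np.nanmax(q[:,2])-5]
            print(c,st[i],np.round(np.median(q,0)))
    if c=='top':
        Y=(hsv[...,0]>15)&(hsv[...,0]<32)&(hsv[...,1]>100)&(hsv[...,2]>100)
        q=P[Y];print('yellow',len(q),np.round(q[::6]).tolist())
        # boss rim
        B=(P[...,2]>70)&(P[...,2]<90)&(abs(P[...,0]-545)<50)&(abs(P[...,1]+80)<50)
        q=P[B];print('boss',len(q),q.min(0),q.max(0),q.mean(0))
        Y2=Y
        yy=P[Y]; yy=yy[(abs(yy[:,0]-545)<90)&(abs(yy[:,1]+80)<90)]
        vx,vy,x0,y0=cv2.fitLine(yy[:,:2].astype(np.float32),cv2.DIST_L2,0,.01,.01).ravel();print('line',vx,vy,x0,y0,np.degrees(np.arctan2(vy,vx)))
```

```text
top [459 162  16  15 181] [ 694. -350.  131.]
top [177 192  20  20 244] [642. 203.  73.]
top [188 257  21  20 239] [511. 179.  73.]
top [148 315  23  20 273] [394. 256.  73.]
yellow 3 [[578.0, -100.0, 33.0]]
boss 274 [ 520.95101512 -108.51097299   70.16871617] [563.66430232 -65.68269957  88.33275202] [542.37070937 -86.85093487  78.10084356]
line 0.93462837 -0.35562602 553.4223 -91.0407 -20.831814
scene [ 147   58   50   50 1879] [  448. -1767.    20.]
scene [272  61  54  24 959] [  179. -1091.    93.]
scene [486  63  11  11  95] [-367. -481.  252.]
scene [206 179  11  10 101] [ 695. -347.  130.]
scene [379 294  19  21 292] [512. 182.  72.]
scene [448 299  21  21 309] [398. 259.  72.]
scene [327 324  20  23 339] [644. 207.  72.]
```

The full scene shows three blue plugs, at (388,312), (459,315) and (337,342), plus the port at (312,250). Next I compare shank thicknesses.

Run:
```python
import cv2,numpy as np
s=cv2.imread('pics/scene1.png')
cr=[cv2.resize(s[y-30:y+30,x-20:x+20],(260,390),interpolation=cv2.INTER_CUBIC) for x,y in((388,312),(459,315),(337,342))]
t=cv2.imread('pics/top1.png')
c=cv2.resize(t[205:295,275:390],(780,610))[:200*1]
cv2.imwrite('pics/c.png',np.hstack(cr))
```

```text
(no output)
```

View pics/c.png

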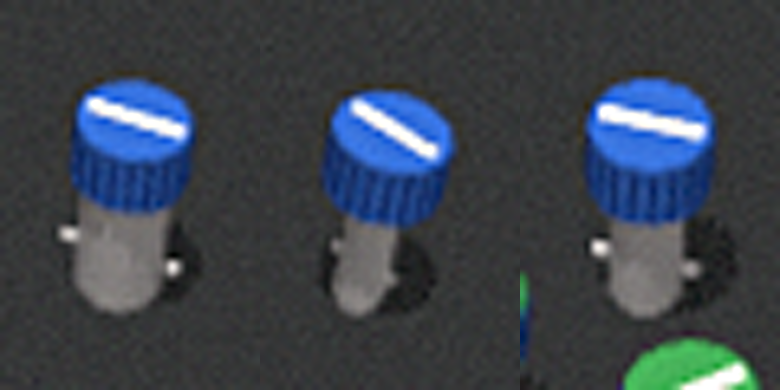

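The right-hand crop, the plug at scene pixel (337,342), is the middle shank: about 21 mm, against about 27 and 15 for the others. It stands at world (642,205). I move above it with the closing line clear of the green plugs.

```bash
python3 -m creep '[{"jaw":1,"xyz":[-250,-100,0],"angular":[0,0,-0.4]},{"jaw":1,"xyz":[-250,-100,0],"angular":[0,0,-0.4]},{"jaw":1,"xyz":[-500,-198,0],"angular":[0,0,-0.773]},{"jaw":1,"xyz":[-500,-198,0],"angular":[0,0,-0.773]},{"jaw":1,"xyz":[-500,-198,0],"angular":[0,0,-0.773]},{"jaw":1,"xyz":[-500,-198,0],"angular":[0,0,-0.773]},{"jaw":1,"xyz":[-500,-198,0],"angular":[0,0,-0.773]},{"jaw":1,"xyz":[-500,-198,0],"angular":[0,0,-0.773]},{"jaw":1,"xyz":[-500,-198,0],"angular":[0,0,-0.773]},{"jaw":1,"xyz":[-500,-198,0],"angular":[0,0,-0.773]},{"jaw":1,"xyz":[-500,-198,0],"angular":[0,0,-0.773]},{"jaw":1,"xyz":[-500,-198,0],"angular":[0,0,-0.773]}]'
cat >> h.py <<'E'
def st():
    s=ctrl.read_state(); print('t',round(s['clock'],2),'p',np.round(s['eef_pos'],1),'rpy',np.round(np.degrees(s['tool_rot']),1),'F',np.round(s['force'],1),'T',np.round(s['torque'],2),'w',np.round(s['width'],1),'gf',np.round(s['gripper_force'],1),'q',np.round(s['qpos'],2)); return s
def plug(c,near,z=72,R=30):
    im,d,P,m=cloud(c); save(c+'_%d.png'%(ctrl.read_state()['clock']*100),im)
    near=np.array(near)
    B=(np.hypot(P[...,0]-near[0],P[...,1]-near[1])<R)&(abs(P[...,2]-z)<6)
    q=P[B]
    if len(q)==0: print('none');return
    (cx,cy),r=cv2.minEnclosingCircle(q[:,:2].astype(np.float32))
    print(c,'n',len(q),'mean',q.mean(0).round(1),'circ',round(cx,1),round(cy,1),round(r,1),'z',np.median(q[:,2]))
    W=B&(im.min(-1)>140)&(np.ptp(im.astype(int),-1)<60)
    w=P[W]
    if len(w)>5:
        vx,vy,x0,y0=cv2.fitLine(w[:,:2].astype(np.float32),cv2.DIST_L2,0,.01,.01).ravel();print('line',len(w),round(np.degrees(np.arctan2(vy,vx)),1),'mid',(w.min(0)+w.max(0)).round(1)/2)
E
python3 - <<'E'
from h import *
st(); plug('wrist',(642.5,205)); plug('top',(642.5,205)); print(np.round(viewer.camera_model('wrist')['T'],2).tolist())
E
```

```text
clock: 2.1
eef_pos: [640.7, 207.7, 250.5]
tool_rot: [3.14, -0.0, -2.791]
force: [-0.1, -0.6, 0.4]
width: 85.7
gripper_force: 0.0
t 2.1 p [640.7 207.7 250.5] rpy [ 179.9   -0.  -159.9] F [-0.1 -0.6  0.4] T [0.01 0.03 0.02] w 85.7 gf 0.0 q [-0.26  0.67 -0.17  1.44  0.12  1.04  1.47]
wrist n 1228 mean [640.2 205.7  71.2] circ 641.0 206.0 18.5 z 71.27483939890098
line 149 -44.4 mid [641.2  206.15  72.1 ]
top n 257 mean [641.5 204.2  72.1] circ 641.8 205.1 18.6 z 72.19703235451914
line 47 -45.2 mid [643.2  205.    72.45]
[[-0.34, 0.91, 0.25, 577.11], [0.94, 0.33, 0.09, 184.01], [0.0, 0.27, -0.96, 373.41], [0.0, 0.0, 0.0, 1.0]]
```

```bash
python3 -m creep '[{"jaw":1,"xyz":[0,-2,50],"angular":[0,0,0]},{"jaw":1,"xyz":[0,-2,100],"angular":[0,0,0]},{"jaw":1,"xyz":[0,-2,145],"angular":[0,0,0]},{"jaw":1,"xyz":[0,-2,170],"angular":[0,0,0]},{"jaw":1,"xyz":[0,-2,184],"angular":[0,0,0]},{"jaw":1,"xyz":[0,-2,184],"angular":[0,0,0]},{"jaw":-1,"xyz":[0,-2,184],"angular":[0,0,0]},{"jaw":-1,"xyz":[0,-2,184],"angular":[0,0,0]},{"jaw":-1,"xyz":[0,-2,184],"angular":[0,0,0]},{"jaw":-1,"xyz":[0,-2,184],"angular":[0,0,0]},{"jaw":-1,"xyz":[0,-2,184],"angular":[0,0,0]},{"jaw":-1,"xyz":[0,-2,184],"angular":[0,0,0]}]'
python3 - <<'E'
from h import *
st()
# port: boss centre & gap direction from wrist cloud later; top now
im,d,P,m=cloud('top')
B=(P[...,2]>74)&(P[...,2]<90)&(abs(P[...,0]-542)<40)&(abs(P[...,1]+87)<40)
q=P[B]; print(cv2.minEnclosingCircle(q[:,:2].astype(np.float32)), cv2.fitEllipse(cv2.convexHull(q[:,:2].astype(np.float32))))
K=(P[...,2]>31)&(P[...,2]<39)&(abs(P[...,0]-542)<110)&(abs(P[...,1]+87)<110)
print(cv2.minAreaRect(P[K][:,:2].astype(np.float32)))
E
```

```text
clock: 3.7
eef_pos: [643.2, 204.4, 67.6]
tool_rot: [3.141, 0.002, -2.793]
force: [-1.4, 0.6, 6.4]
width: 34.1
gripper_force: 59.1
t 3.7 p [643.2 204.4  67.6] rpy [ 1.8e+02  1.0e-01 -1.6e+02] F [-1.4  0.6  6.4] T [ 0.02  0.18 -0.01] w 34.1 gf 59.1 q [-0.27  0.88 -0.14  1.57  0.16  0.7   1.44]
((542.2080688476562, -87.00115966796875), 23.083024978637695) ((542.4345703125, -86.90721130371094), (43.15822982788086, 44.26003646850586), 65.24533081054688)
((545.2703247070312, -88.22488403320312), (155.3874969482422, 155.74864196777344), 69.58761596679688)
```

```bash
python3 -m creep '[{"jaw":-1,"xyz":[0,0,-40],"angular":[0,0,0]},{"jaw":-1,"xyz":[0,0,-80],"angular":[0,0,0]},{"jaw":-1,"xyz":[0,0,-120],"angular":[0,0,0]},{"jaw":-1,"xyz":[25,-45,-130],"angular":[0,0,0.06]},{"jaw":-1,"xyz":[50,-95,-130],"angular":[0,0,0.13]},{"jaw":-1,"xyz":[75,-145,-130],"angular":[0,0,0.2]},{"jaw":-1,"xyz":[100,-190,-130],"angular":[0,0,0.26]},{"jaw":-1,"xyz":[125,-230,-130],"angular":[0,0,0.32]},{"jaw":-1,"xyz":[138,-259,-130],"angular":[0,0,0.368]},{"jaw":-1,"xyz":[138,-259,-130],"angular":[0,0,0.368]},{"jaw":-1,"xyz":[138,-259,-130],"angular":[0,0,0.368]}]'
python3 - <<'E'
from h import *
st(); im,d,P,m=cloud('wrist'); save('w2.png',im)
B=(P[...,2]>72)&(P[...,2]<90)&(np.hypot(P[...,0]-542,P[...,1]+87)<35)
q=P[B]; print(len(q)); 
if len(q)>20: print(cv2.minEnclosingCircle(q[:,:2].astype(np.float32)),np.median(q[:,2]))
plug('top',(602,-87),z=203,R=30)
E
```

```text
clock: 5.12
eef_pos: [601.2, -85.4, 196.2]
tool_rot: [3.14, -0.0, 3.123]
force: [-0.0, 0.6, -1.0]
width: 34.2
gripper_force: 59.8
t 5.12 p [601.2 -85.4 196.2] rpy [179.9  -0.  178.9] F [-0.   0.6 -1. ] T [ 0.09  0.   -0.03] w 34.2 gf 59.8 q [ 0.15  0.63 -0.08  1.7   0.06  0.82  1.59]
2200
((541.0391845703125, -86.68402862548828), 23.51788902282715) 77.16057853605766
none
```

View pics/w2.png

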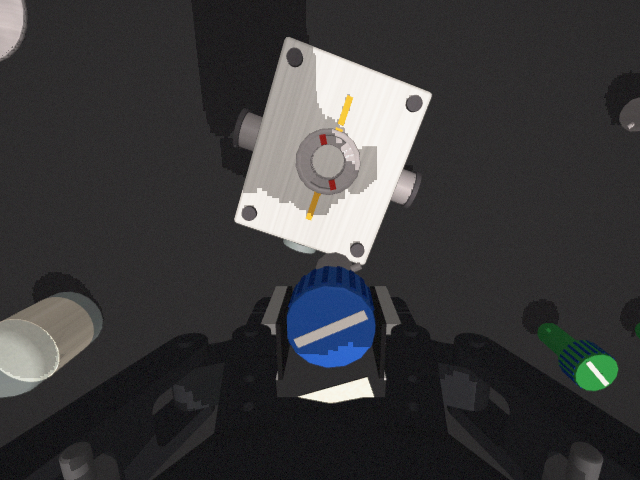

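The wrist picture shows the port bore at (328,161), yellow dashes at (345,112) and (312,207), teeth at (324,139) and (332,184), and the gripped head at (331,325) with its white line. Now I refine those positions.

Run:
```python
from h import *
s=ctrl.read_state(); im,d,P,m=cloud('wrist')
hsv=cv2.cvtColor(im,cv2.COLOR_RGB2HSV)
def fit(M,n):
    w=P[M]; w=w[~np.isnan(w[:,0])]
    vx,vy,x0,y0=cv2.fitLine(w[:,:2].astype(np.float32),cv2.DIST_L2,0,.01,.01).ravel();print(n,len(w),round(np.degrees(np.arctan2(vy,vx)),2),'mid',((w.min(0)+w.max(0))/2).round(1))
Y=(hsv[...,0]>15)&(hsv[...,0]<32)&(hsv[...,1]>100)&(hsv[...,2]>90); Y[:90]=0;Y[225:]=0;Y[:,:295]=0;Y[:,365:]=0
fit(Y&(abs(P[...,2]-35)<4),'dash')
fit((hsv[...,1]<60)&(im.min(-1)>120)&(np.hypot(*(np.mgrid[0:480,0:640]-np.array([325,331])[:,None,None]))<42),'headline')
H=(np.hypot(P[...,0]-s['eef_pos'][0],P[...,1]-s['eef_pos'][1])<30)&(hsv[...,0]>95)&(hsv[...,0]<130)&(hsv[...,1]>100)&(hsv[...,2]>100)
q=P[H]; zt=np.median(q[:,2]);print('head z',zt,'blue+line circ',cv2.minEnclosingCircle(q[abs(q[:,2]-zt)<4][:,:2].astype(np.float32)))
# bore: floor pixels deep inside
Bo=(np.hypot(P[...,0]-541,P[...,1]+87)<16)&(P[...,2]<60); q=P[Bo]; print('bore',len(q),np.median(q[:,2]),cv2.minEnclosingCircle(q[:,:2].astype(np.float32)))
Ri=(np.hypot(P[...,0]-541,P[...,1]+87)<28)&(abs(P[...,2]-77.5)<3);q=P[Ri]; print('rim',cv2.fitEllipse(cv2.convexHull(q[:,:2].astype(np.float32))))
```

```text
dash 360 -20.44 mid [541.2 -86.1  35.2]
headline 750 -65.24 mid [599.8 -84.8 200.7]
head z 199.92136541527958 blue+line circ ((599.942626953125, -84.53115844726562), 18.001916885375977)
bore 881 34.390441810604045 ((541.712646484375, -86.54058074951172), 12.84398365020752)
rim ((541.16162109375, -86.24026489257812), (43.87112808227539, 45.498958587646484), 65.38894653320312)
```

```bash
python3 -m creep '[{"jaw":-1,"xyz":[30,-1.5,0],"angular":[0,0,0]},{"jaw":-1,"xyz":[58.7,-2.8,15],"angular":[0,0,0]},{"jaw":-1,"xyz":[58.7,-2.8,35],"angular":[0,0,0]},{"jaw":-1,"xyz":[58.7,-2.8,42],"angular":[0,0,0]},{"jaw":-1,"xyz":[58.7,-2.8,42],"angular":[0,0,0]},{"jaw":-1,"xyz":[58.7,-2.8,46],"angular":[0,0,0]},{"jaw":-1,"xyz":[58.7,-2.8,50],"angular":[0,0,0]},{"jaw":-1,"xyz":[58.7,-2.8,53],"angular":[0,0,0]},{"jaw":-1,"xyz":[58.7,-2.8,56],"angular":[0,0,0]},{"jaw":-1,"xyz":[58.7,-2.8,56],"angular":[0,0,0]}]'
python3 - <<'E'
from h import *
st(); plug('top',(541.5,-86.5),z=145)
plug('wrist',(541.5,-86.5),z=145)
E
```

```text
clock: 6.52
eef_pos: [542.2, -88.3, 140.0]
tool_rot: [3.142, -0.001, 3.122]
force: [0.1, 0.2, -0.9]
width: 34.2
gripper_force: 59.8
t 6.53 p [542.2 -88.3 140. ] rpy [180.   -0.  178.9] F [ 0.1  0.2 -0.9] T [-0.04 -0.06 -0.03] w 34.2 gf 59.8 q [ 0.16  0.64 -0.08  1.9   0.08  0.61  1.59]
none
wrist n 7338 mean [538.5 -87.8 144.1] circ 534.9 -86.5 29.0 z 143.98693111802837
line 772 -65.7 mid [542.7 -87.1 144.4]
```

```bash
python3 -m creep '[{"jaw":-1,"xyz":[0,0,2],"angular":[0,0,0]},{"jaw":-1,"xyz":[0,0,4],"angular":[0,0,0]},{"jaw":-1,"xyz":[0,0,6],"angular":[0,0,0]},{"jaw":-1,"xyz":[0,0,7.5],"angular":[0,0,0]},{"jaw":-1,"xyz":[0,0,7.5],"angular":[0,0,0]}]'
python3 - <<'E'
from h import *
st()
E
```

```text
clock: 7.25
eef_pos: [542.3, -88.3, 132.6]
tool_rot: [3.142, -0.0, 3.122]
force: [-0.1, -0.1, -0.9]
width: 33.9
gripper_force: 59.8
t 7.25 p [542.3 -88.3 132.6] rpy [180.   -0.  178.9] F [-0.1 -0.1 -0.9] T [-0.05 -0.06 -0.  ] w 33.9 gf 59.8 q [ 0.16  0.65 -0.07  1.91  0.08  0.59  1.58]
```

```bash
python3 -m creep '[{"jaw":-1,"xyz":[0,0,0.5],"angular":[0,0,0]},{"jaw":-1,"xyz":[0,0,1],"angular":[0,0,0]},{"jaw":-1,"xyz":[0,0,1.5],"angular":[0,0,0]},{"jaw":-1,"xyz":[0,0,1.5],"angular":[0,0,0]}]'
```

```text
clock: 7.75
eef_pos: [542.5, -88.3, 131.6]
tool_rot: [-3.142, 0.0, 3.122]
force: [-0.7, 0.5, 2.5]
width: 34.6
gripper_force: 59.9
```

Lug contact on the lands at TCP z≈131.6, as expected. I now turn anticlockwise under light preload.

```bash
python3 -m creep '[{"jaw":-1,"xyz":[0,0,0.4],"angular":[0,0,0]},{"jaw":-1,"xyz":[0,0,0.4],"angular":[0,0,-0.13]},{"jaw":-1,"xyz":[0,0,0.4],"angular":[0,0,-0.26]},{"jaw":-1,"xyz":[0,0,0.4],"angular":[0,0,-0.39]},{"jaw":-1,"xyz":[0,0,0.4],"angular":[0,0,-0.52]},{"jaw":-1,"xyz":[0,0,0.4],"angular":[0,0,-0.65]},{"jaw":-1,"xyz":[0,0,0.4],"angular":[0,0,-0.78]},{"jaw":-1,"xyz":[0,0,0.4],"angular":[0,0,-0.78]}]'
python3 - <<'E'
from h import *
st(); plug('wrist',(542,-87),z=136,R=19)
E
```

```text
clock: 8.75
eef_pos: [542.6, -88.0, 130.7]
tool_rot: [3.141, 0.001, -2.383]
force: [-0.1, 0.7, -0.3]
width: 34.4
gripper_force: 59.8
t 8.75 p [542.6 -88.  130.7] rpy [ 1.800e+02  1.000e-01 -1.365e+02] F [-0.1  0.7 -0.3] T [ 0.3 -0.2 -0. ] w 34.4 gf 59.8 q [ 0.3   0.67 -0.29  1.9   0.31  0.62  2.14]
wrist n 6122 mean [540.5 -89.  134.5] circ 542.0 -87.0 19.0 z 134.4745446353687
line 727 -20.7 mid [541.65 -88.9  134.9 ]
```

```bash
python3 -m creep '[{"jaw":-1,"xyz":[0,0,1.5],"angular":[0,0,0]},{"jaw":-1,"xyz":[0,0,3],"angular":[0,0,0]},{"jaw":-1,"xyz":[0,0,4.3],"angular":[0,0,0]},{"jaw":-1,"xyz":[0,0,5],"angular":[0,0,0]},{"jaw":-1,"xyz":[0,0,5],"angular":[0,0,0]}]'
python3 - <<'E'
from h import *
st()
E
```

```text
clock: 9.43
eef_pos: [542.6, -88.0, 125.9]
tool_rot: [-3.142, 0.0, -2.381]
force: [1.1, 2.5, -0.3]
width: 34.2
gripper_force: 59.8
t 9.43 p [542.6 -88.  125.9] rpy [-180.     0.  -136.4] F [ 1.1  2.5 -0.3] T [ 0.54 -0.31  0.02] w 34.2 gf 59.8 q [ 0.3   0.67 -0.29  1.91  0.32  0.61  2.14]
```

```bash
python3 -m creep '[{"jaw":-1,"xyz":[-0.7,0.4,0],"angular":[0,0,0]},{"jaw":-1,"xyz":[-0.7,0.4,0.4],"angular":[0,0,0]},{"jaw":-1,"xyz":[-0.7,0.4,0.8],"angular":[0,0,0]},{"jaw":-1,"xyz":[-0.7,0.4,0.8],"angular":[0,0,0]}]'
```

```text
clock: 9.93
eef_pos: [542.7, -87.8, 125.4]
tool_rot: [-3.141, -0.0, -2.382]
force: [-0.3, 0.4, 3.8]
width: 34.0
gripper_force: 59.9
```

```bash
python3 -m creep '[{"jaw":-1,"xyz":[0,0,0],"angular":[0,0,0.15]},{"jaw":-1,"xyz":[0,0,0.5],"angular":[0,0,0.3]},{"jaw":-1,"xyz":[0,0,0.9],"angular":[0,0,0.45]},{"jaw":-1,"xyz":[0,0,1.3],"angular":[0,0,0.6]},{"jaw":-1,"xyz":[0,0,1.7],"angular":[0,0,0.75]},{"jaw":-1,"xyz":[0,0,2.1],"angular":[0,0,0.9]},{"jaw":-1,"xyz":[0,0,2.1],"angular":[0,0,0.9]}]'
python3 - <<'E'
from h import *
st(); plug('wrist',(542,-87),z=127,R=19)
E
```

```text
clock: 10.8
eef_pos: [542.7, -87.7, 123.3]
tool_rot: [-3.141, 0.0, 3.003]
force: [-0.4, -0.2, 4.4]
width: 34.2
gripper_force: 60.2
t 10.8 p [542.7 -87.7 123.3] rpy [-180.     0.   172.1] F [-0.4 -0.2  4.4] T [ 0.08 -0.14 -0.02] w 34.2 gf 60.2 q [ 0.13  0.66 -0.04  1.91  0.04  0.57  1.5 ]
wrist n 6439 mean [539.5 -87.1 126.9] circ 542.0 -87.0 19.0 z 127.03300994084243
line 769 -72.2 mid [543.35 -88.45 127.4 ]
```

```bash
python3 -m creep '[{"jaw":-1,"xyz":[0,0,0.4],"angular":[0,0,0.17]},{"jaw":-1,"xyz":[0,0,0.85],"angular":[0,0,0.34]},{"jaw":-1,"xyz":[0,0,1.3],"angular":[0,0,0.51]},{"jaw":-1,"xyz":[0,0,1.7],"angular":[0,0,0.68]},{"jaw":-1,"xyz":[0,0,2.15],"angular":[0,0,0.85]},{"jaw":-1,"xyz":[0,0,2.6],"angular":[0,0,1.02]},{"jaw":-1,"xyz":[0,0,3.0],"angular":[0,0,1.19]},{"jaw":-1,"xyz":[0,0,3.45],"angular":[0,0,1.36]},{"jaw":-1,"xyz":[0,0,3.9],"angular":[0,0,1.53]},{"jaw":-1,"xyz":[0,0,4.3],"angular":[0,0,1.7]},{"jaw":-1,"xyz":[0,0,4.75],"angular":[0,0,1.87]},{"jaw":-1,"xyz":[0,0,4.75],"angular":[0,0,1.87]}]'
python3 - <<'E'
from h import *
st()
E
```

```text
clock: 12.35
eef_pos: [541.3, -86.6, 118.1]
tool_rot: [-3.138, -0.0, 1.133]
force: [-1.7, 2.8, 6.1]
width: 34.4
gripper_force: 60.4
t 12.35 p [541.3 -86.6 118.1] rpy [-179.8   -0.    64.9] F [-1.7  2.8  6.1] T [ 0.7   0.52 -0.06] w 34.4 gf 60.4 q [-0.2   0.73  0.48  1.93 -0.55  0.63  0.2 ]
```

```bash
python3 -m creep '[{"jaw":-1,"xyz":[0.2,-0.3,0.2],"angular":[0,0,0.17]},{"jaw":-1,"xyz":[0.3,-0.4,0.6],"angular":[0,0,0.34]},{"jaw":-1,"xyz":[0.3,-0.4,1.1],"angular":[0,0,0.51]},{"jaw":-1,"xyz":[0.3,-0.4,1.5],"angular":[0,0,0.68]},{"jaw":-1,"xyz":[0.3,-0.4,1.95],"angular":[0,0,0.85]},{"jaw":-1,"xyz":[0.3,-0.4,2.4],"angular":[0,0,1.02]},{"jaw":-1,"xyz":[0.3,-0.4,2.4],"angular":[0,0,1.02]}]'
python3 - <<'E'
from h import *
st(); plug('wrist',(541.5,-87),z=119,R=19)
E
```

```text
clock: 13.22
eef_pos: [541.8, -85.9, 115.6]
tool_rot: [-3.139, 0.002, 0.113]
force: [-0.4, 2.0, 5.6]
width: 34.4
gripper_force: 60.4
t 13.22 p [541.8 -85.9 115.6] rpy [-1.798e+02  1.000e-01  6.500e+00] F [-0.4  2.   5.6] T [ 0.85  0.08 -0.07] w 34.4 gf 60.4 q [-0.35  0.81  0.75  1.93 -0.83  0.74 -0.56]
wrist n 6355 mean [543.8 -86.1 119.2] circ 541.5 -87.0 19.0 z 119.32318589729881
line 683 -57.6 mid [538.7  -85.2  119.95]
```

```bash
python3 -m creep '[{"jaw":0.5,"xyz":[0,0,0],"angular":[0,0,0]},{"jaw":0.5,"xyz":[0,0,0],"angular":[0,0,0]},{"jaw":0.5,"xyz":[0,0,0],"angular":[0,0,0]},{"jaw":0.5,"xyz":[0,0,0],"angular":[0,0,0]},{"jaw":0.5,"xyz":[0,0,0],"angular":[0,0,-0.17]},{"jaw":0.5,"xyz":[0,0,0],"angular":[0,0,-0.34]},{"jaw":0.5,"xyz":[0,0,0],"angular":[0,0,-0.51]},{"jaw":0.5,"xyz":[0,0,0],"angular":[0,0,-0.68]},{"jaw":0.5,"xyz":[0,0,0],"angular":[0,0,-0.85]},{"jaw":0.5,"xyz":[0,0,0],"angular":[0,0,-1.02]},{"jaw":0.5,"xyz":[0,0,0],"angular":[0,0,-1.19]},{"jaw":0.5,"xyz":[0,0,0],"angular":[0,0,-1.3]}]'
python3 - <<'E'
from h import *
st()
E
```

```text
clock: 14.78
eef_pos: [542.3, -87.3, 115.9]
tool_rot: [3.142, 0.0, 1.416]
force: [0.1, 0.5, 0.1]
width: 64.1
gripper_force: 0.0
t 14.78 p [542.3 -87.3 115.9] rpy [180.    0.   81.1] F [0.1 0.5 0.1] T [-0.01 -0.02  0.02] w 64.1 gf 0.0 q [-0.15  0.71  0.4   1.93 -0.47  0.6   0.41]
```

```bash
python3 -m creep '[{"jaw":0.5,"xyz":[0,0,0],"angular":[0,0,-0.17]},{"jaw":0.5,"xyz":[0,0,0],"angular":[0,0,-0.34]},{"jaw":0.5,"xyz":[0,0,0],"angular":[0,0,-0.51]},{"jaw":0.5,"xyz":[0,0,0],"angular":[0,0,-0.68]},{"jaw":0.5,"xyz":[0,0,0],"angular":[0,0,-0.85]},{"jaw":0.5,"xyz":[0,0,0],"angular":[0,0,-1.02]},{"jaw":0.5,"xyz":[0,0,0],"angular":[0,0,-1.19]},{"jaw":0.5,"xyz":[0,0,0],"angular":[0,0,-1.3]},{"jaw":0.5,"xyz":[0,0,0],"angular":[0,0,-1.3]}]'
python3 - <<'E'
from h import *
st(); plug('wrist',(542,-87),z=119,R=24)
E
```

```text
clock: 15.9
eef_pos: [542.3, -87.4, 115.8]
tool_rot: [3.142, -0.0, 2.71]
force: [0.3, 0.5, 0.9]
width: 64.1
gripper_force: 0.0
t 15.9 p [542.3 -87.4 115.8] rpy [180.   -0.  155.3] F [0.3 0.5 0.9] T [-0.02 -0.02 -0.02] w 64.1 gf 0.0 q [ 0.08  0.68  0.05  1.92 -0.06  0.55  1.3 ]
wrist n 6343 mean [541.3 -85.1 119.3] circ 543.1 -85.6 18.6 z 119.55835165029939
line 701 -59.4 mid [543.   -86.25 117.6 ]
```

```bash
python3 -m creep '[{"jaw":-1,"xyz":[0,0,0],"angular":[0,0,0]},{"jaw":-1,"xyz":[0,0,0],"angular":[0,0,0]},{"jaw":-1,"xyz":[0,0,0],"angular":[0,0,0]},{"jaw":-1,"xyz":[0,0,0],"angular":[0,0,0]},{"jaw":-1,"xyz":[0,0,0],"angular":[0,0,0]},{"jaw":-1,"xyz":[0,0,0],"angular":[0,0,0]}]'
python3 - <<'E'
from h import *
st()
E
```

```text
clock: 16.7
eef_pos: [542.5, -87.1, 116.0]
tool_rot: [3.142, 0.0, 2.712]
force: [-0.6, 0.1, 5.4]
width: 34.6
gripper_force: 59.4
t 16.7 p [542.5 -87.1 116. ] rpy [180.    0.  155.4] F [-0.6  0.1  5.4] T [0.03 0.24 0.01] w 34.6 gf 59.4 q [ 0.08  0.68  0.05  1.92 -0.06  0.55  1.3 ]
```

Good grip. There are 143° (2.5 rad, 6.35 mm) left.

```bash
python3 -m creep '[{"jaw":-1,"xyz":[0,0,0.4],"angular":[0,0,0.17]},{"jaw":-1,"xyz":[0,0,0.85],"angular":[0,0,0.34]},{"jaw":-1,"xyz":[0,0,1.3],"angular":[0,0,0.51]},{"jaw":-1,"xyz":[0,0,1.7],"angular":[0,0,0.68]},{"jaw":-1,"xyz":[0,0,2.15],"angular":[0,0,0.85]},{"jaw":-1,"xyz":[0,0,2.6],"angular":[0,0,1.02]},{"jaw":-1,"xyz":[0,0,3.0],"angular":[0,0,1.19]},{"jaw":-1,"xyz":[0,0,3.45],"angular":[0,0,1.36]},{"jaw":-1,"xyz":[0,0,3.9],"angular":[0,0,1.53]},{"jaw":-1,"xyz":[0,0,4.3],"angular":[0,0,1.7]},{"jaw":-1,"xyz":[0,0,4.3],"angular":[0,0,1.7]}]'
python3 - <<'E'
from h import *
st(); plug('wrist',(542,-87),z=115.5,R=19)
E
```

```text
clock: 18.08
eef_pos: [542.7, -86.6, 111.6]
tool_rot: [3.141, -0.0, 1.013]
force: [-0.6, 0.3, 5.1]
width: 34.0
gripper_force: 59.8
t 18.07 p [542.7 -86.6 111.6] rpy [180.  -0.  58.] F [-0.6  0.3  5.1] T [ 0.24  0.09 -0.06] w 34.0 gf 59.8 q [-0.22  0.74  0.51  1.93 -0.6   0.62  0.13]
wrist n 6411 mean [543.2 -85.  114.9] circ 542.0 -87.0 19.0 z 114.99358602548881
line 710 25.0 mid [542.05 -86.5  115.35]
```

```bash
python3 -m creep '[{"jaw":-1,"xyz":[0,0,0.3],"angular":[0,0,0.16]},{"jaw":-1,"xyz":[0,0,0.75],"angular":[0,0,0.32]},{"jaw":-1,"xyz":[0,0,1.15],"angular":[0,0,0.48]},{"jaw":-1,"xyz":[0,0,1.55],"angular":[0,0,0.64]},{"jaw":-1,"xyz":[0,0,1.95],"angular":[0,0,0.8]},{"jaw":-1,"xyz":[0,0,1.95],"angular":[0,0,0.8]},{"jaw":-1,"xyz":[0,0,1.95],"angular":[0,0,0.8]}]'
python3 - <<'E'
from h import *
st(); plug('wrist',(542,-87),z=113,R=19); im,_=viewer.get_image('scene'); save('end.png',cv2.resize(im[190:410,180:480],(800,587)))
E
```

```text
clock: 19.0
eef_pos: [542.5, -87.1, 109.6]
tool_rot: [3.142, -0.0, 0.214]
force: [-0.5, -0.1, 3.9]
width: 34.5
gripper_force: 59.9
t 19.0 p [542.5 -87.1 109.6] rpy [180.   -0.   12.2] F [-0.5 -0.1  3.9] T [ 0.11  0.02 -0.04] w 34.5 gf 59.9 q [-0.33  0.81  0.72  1.93 -0.82  0.72 -0.47]
wrist n 6462 mean [544.  -86.6 112.8] circ 542.0 -87.0 19.0 z 112.96727298964115
line 717 -20.9 mid [542.15 -84.4  113.55]
```

View pics/end.png

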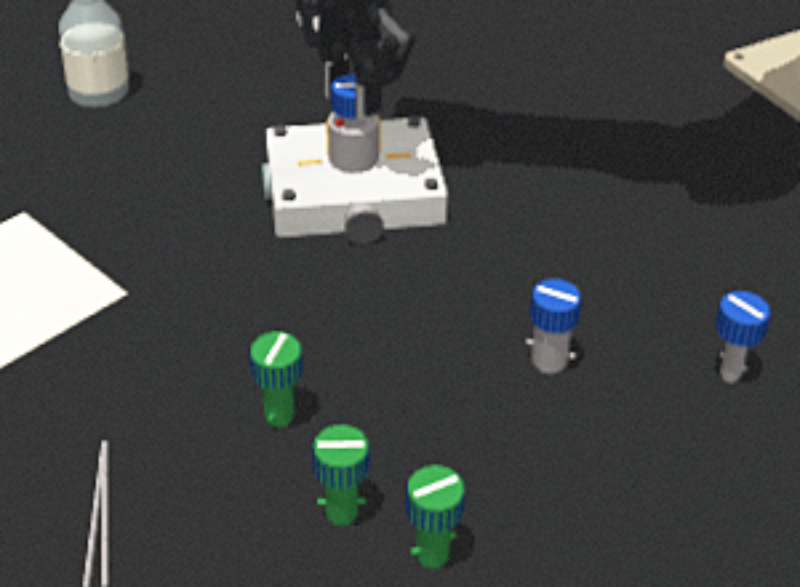

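The final view shows the gripped plug down in the boss at (347,100), and the other plugs and the bottle have not moved. The white line is back at −20.9°, a full turn. The head top is at about 113.5 mm, so the foot is about 36.5 mm below the mouth. I'm handing it in.

```bash
python3 -c "
from cell import ctrl
print(ctrl.finish_job())"
```

```text
the job is handed in; nothing more can be done
None
```

The middle-shank plug went into the port, turned anticlockwise until it dropped, and was then screwed clockwise one full turn (one regrip partway). I handed it in still gripped, with its foot about 36 mm below the mouth, at 19 s on the clock.

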